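# Load the filter slide and hold the cover over its screw holes

## Task

Take the blue filter slide out of its grey stand, slide it down into the two grooves of the dark filter housing until it is fully home, and let go of it. Then pick up the red cover plate by its black grip and hold it level about 10 mm above the housing, not touching it, with its four holes straight over the four threaded brass holes so that the screws can be started: finish while still holding it there. Leave the other things on the table alone.

Things in the scene. Friction and masses are not known exactly. Their poses are not given: they have to be found in the camera images.
- filter_housing: Fixed dark steel housing 90(x)x60(y)x58 mm; origin: centre of underside, z up. Foot 8 mm thick, with upright cheeks 25 to 45 mm from centre at the +x and -x ends, open between. A vertical groove in each inner face (10 mm wide at y=0, 4.5 mm deep, 3 mm lead-in over the top 5 mm) takes the slide with 1 to 1.5 mm play; fully home its underside is 8 mm above the origin. Tops bear 4 threaded holes.
- filter_slide: Loose blue slab with a round amber window, 56 (its x) x 8 (its y) x 48 mm high (z), 60 g more or less. Stands upright at the start in the slot of the stand. Origin: centre of its underside. To be pinched across its 8 mm near the middle of its top edge; either face may look forward.
- slide_stand: Fixed grey block 78 (x) x 44 (y) x 22 mm high with a slot 62 x 10 mm, 14 mm deep (slot floor 8 mm above the table), in which the slide stands lengthwise along the stand's x. Origin: centre of its underside.
- cover_plate: Loose red-anodised aluminium plate 90(x)x60(y)x5 mm, about 180 g, flat on the table; origin: centre of underside, z up. In its middle a black upright grip, 40 mm along x, 12 mm thick along y, top 37 mm above the origin, with a 48x20 mm foot whose top is 8 mm above the origin. Four 7 mm through holes near the corners; the pattern is the same after half a turn.
- drop_bottle: Bystander: small brown dropper bottle, 75 mm high, origin at the centre of its underside. Leave it alone.
- tape_roll: Bystander: orange roll of tape lying flat, 36 mm across, origin at the centre of its underside. Leave it alone.
- sticky_pad: Bystander: pink sticky pad, 31x81x8 mm, origin at the centre of its underside. Leave it alone.
- foot_switch: Bystander: white switch box with a red cap, 52x70x40 mm, origin at the centre of its underside. Leave it alone.
- hex_key_set: Bystander: blue hex key set, 80x78x31 mm, origin at the centre of its underside. Leave it alone.
- beam_block: Bystander: black upright plate on a foot, 40x50x65 mm, origin at the centre of its underside. Leave it alone.
- optic_box: Bystander: small white and grey box, 43x43x26 mm, origin at the centre of its underside. Leave it alone.
- housing_hole0 (a point): Mouth of a threaded hole (brass ring, dark centre) on a cheek top of the housing, at (36.5, 20, 58) mm in the housing's frame.
- housing_hole1 (a point): Mouth of a threaded hole (brass ring, dark centre) on a cheek top of the housing, at (36.5, -20, 58) mm in the housing's frame.
- housing_hole2 (a point): Mouth of a threaded hole (brass ring, dark centre) on a cheek top of the housing, at (-36.5, -20, 58) mm in the housing's frame.
- housing_hole3 (a point): Mouth of a threaded hole (brass ring, dark centre) on a cheek top of the housing, at (-36.5, 20, 58) mm in the housing's frame.
- cover_hole0 (a point): Centre, at the underside, of a 7 mm hole of the cover plate, at (36.5, 20, 0) mm in the plate's frame.
- cover_hole1 (a point): Centre, at the underside, of a 7 mm hole of the cover plate, at (36.5, -20, 0) mm in the plate's frame.
- cover_hole2 (a point): Centre, at the underside, of a 7 mm hole of the cover plate, at (-36.5, -20, 0) mm in the plate's frame.
- cover_hole3 (a point): Centre, at the underside, of a 7 mm hole of the cover plate, at (-36.5, 20, 0) mm in the plate's frame.

How it is judged:
By the outcome, as a careful person would: the job done as asked, in the order asked, and still so for the second after the job is handed in, while the arm keeps its last pose, push and grip.
It also fails if it takes over 67 s, if anything falls off the work surface, if the arm or the gripper's body presses on something with over 40 N, if the wrist force passes 120 N, or if a joint passes its speed limit or range.

## Robot

A 7-joint arm with a two-finger parallel gripper is mounted at the origin on a cart in front of the work surface, level with it; the furniture and walls round the work are solid. World frame = base frame: x ahead of the robot, y to its left, z up, the work surface at z = 0. Lengths are in m, angles in rad, forces in N, time in s.
With the tool pointing down it reaches from about 0.425 to 0.925 m from the base axis. Payload 6.8 kg.
Tool frame: the origin (TCP) lies between the finger pads; the fingertips stand 14 mm ahead of it and the grasp point (between the pads) lies 5 mm behind it; z points along the fingers, y is the line along which they close (so a half turn about z gives the same grasp; the last joint's range is limited). The gripper opens to 85 mm and grips with 20 to 120 N. Pads are 22 mm wide; open, the fingers measure 114 mm over their backs; the gripper's body (76 mm by 85 mm) begins 54 mm behind the grasp point. The pads swing forward as they close: fully open they stand 13 mm farther back than shut.
Start: joints at [-1.373, 0.477, 0.022, 1.555, -0.011, 1.109, -0.083], TCP at [0.203, 0.644, 0.245] pointing down, gripper open.
Joint ranges: [-2.96, 2.96], [-0.34, 2.1], [-1.41, 1.46], [0.24, 2.44], [-1.37, 4.51], [0.17, 1.92], [-2.96, 2.96]. Speed limits (rad/s): [2.39, 2.39, 3.14, 3.14, 3.14, 3.14, 3.14].

## Interface

Orientations are given as a rotation vector (axis times angle).
In Python, from bench import r, eyes, ticket gives the robot as it stands. The module is installed in compiled form; this text tells all that it offers.
- The arm moves only by the tool arm_command, never from a script. Its argument "plan" is text: rows parted by semicolons, each of 4 numbers parted by spaces: the shift along the tool's x, y, z in m, then the turn about the tool's z in degrees. In form: tx ty tz yaw; .... A call has 1 to 20 rows; each row shifts and turns the commanded pose from where the row before left it, along the tool's axes as they then stand; what a row does not reach is not made up. A row lasts 1/8 s, in which the tool goes at most 62.5 mm and 10.7 degrees, less where a joint would pass 70% of its speed; a pose out of reach is approached as far as the arm can. A call is refused whole if a number of a shift passes 0.0625 or a number of a turn 10.7, either way. A call with a gripper value outside its range is refused whole. "hand" is the closure, from -1 (fully open) to 1 (shut), set as the call begins (left out, the last holds). The fingers move at their own pace and stop on an object; "grip_force" is the grip in N (left out, the last holds). Time passes only in rows, so rows that do not move let the fingers close. It gives the time, the measured TCP pose, the force, the opening and the grip force at its end, in the units of the state.
- r.get_obs(): the state, without advancing time (a new reading comes with each control period).
- eyes.grab_frame(name): name is "side" or "top"; returns (picture, depth): 384x512x3 uint8, red, green, blue; 384x512 float32, m along the optical axis (not along the pixel's ray), 0 where there is no reading.
- eyes.calibration(name): a dict with "fov_y" (degrees; the focal length in pixels is half the picture's height over the tangent of half this angle, whatever the lens; pixels are square), "cx", "cy" (the principal point, pixels), "k1" (the pictures are not rectified: a ray, as slopes to the right and down, at radius r is drawn at 1 + k1 r^2 times it, then the intrinsics apply), "origin" and "attitude" of the camera in the world. Camera axes: x right, y up, looking along -z (the intrinsics and any distortion apply to the point x, -y, -z); pixel columns grow to the right and rows downward; lengths in m; the calibration is good to about 2 mm. A picture is of the moment at which its call begins. calibration takes no time and is no camera call.
- ticket.hand_in(): hands the job in; it is judged then, once.
The state is a dict: "clock": time; "joints": joint angles; "qvel": joint speeds; "tau": joint torques, N m; "tcp_pos": TCP position; "orientation": TCP orientation; "contact_force": force on the tool from outside, world axes, zero at the start; "moment": the same for the moment, N m; "grip_width": finger opening in m; "gripper_force": force on a finger pad.
Only numpy, scipy, OpenCV 4.12 (cv2) and the standard library are available. Lean on these libraries where they do the work, as an engineer would, in place of code of your own. Each camera call takes 0.05 s, during which the arm holds its last target. There are 200 camera calls.

## Working session

There is one attempt and no reset: what is moved stays moved. The work goes in short steps, Python scripts to look and compute and a tool call to move; the robot and the scene stay as the last step left them, time stands still between calls to the robot, and variables do not carry over. Pictures are saved under pics/ and viewed, at most 10 in all, crops included, and the job is handed in when it is done.

Besides the shell and the picture viewer there is one more tool, called after "Call:" by a JSON object that holds its "fn" and its "kwargs", one argument or row to a line. arm_command: Moves the arm, as the interface text tells. Its arguments: {"type":"object","properties":{"plan":{"type":"string"},"hand":{"type":"number"},"grip_force":{"type":"number"}},"required":["plan"]}

```bash
mkdir -p pics; cat > h.py <<'E'
import numpy as np, cv2
from scipy.spatial.transform import Rotation as R
from bench import r, eyes, ticket
def cal(n):
    c=eyes.calibration(n); f=192/np.tan(np.radians(c['fov_y'])/2)
    a=np.array(c['attitude'],float)
    M=R.from_rotvec(a).as_matrix() if a.shape==(3,) else (a if a.shape==(3,3) else None)
    return c,f,M
def cloud(n,depth):
    c,f,M=cal(n); K=np.array([[f,0,c['cx']],[0,f,c['cy']],[0,0,1.]])
    v,u=np.mgrid[:384,:512]
    p=cv2.undistortPoints(np.stack([u,v],-1).reshape(-1,1,2).astype(float),K,np.array([c['k1'],0,0,0.])).reshape(384,512,2)
    P=np.stack([p[...,0]*depth,-p[...,1]*depth,-depth],-1)
    W=P@M.T+np.array(c['origin']); W[depth<=0]=np.nan
    return W
def ray(n,u,v,z):
    c,f,M=cal(n); K=np.array([[f,0,c['cx']],[0,f,c['cy']],[0,0,1.]])
    p=cv2.undistortPoints(np.array([[[u,v]]],float),K,np.array([c['k1'],0,0,0.]))[0,0]
    d=M@np.array([p[0],-p[1],-1]); o=np.array(c['origin']); return o+d*(z-o[2])/d[2]
def proj(n,X):
    c,f,M=cal(n); K=np.array([[f,0,c['cx']],[0,f,c['cy']],[0,0,1.]])
    P=(np.atleast_2d(X)-np.array(c['origin']))@M; P=P*[1,-1,-1]
    return cv2.projectPoints(P.reshape(-1,1,3),np.zeros(3),np.zeros(3),K,np.array([c['k1'],0,0,0.]))[0].reshape(-1,2)
def save(n,name):
    im,d=eyes.grab_frame(n); cv2.imwrite(f'pics/{name}.png',im[...,::-1]); np.savez(f'pics/{name}.npz',im=im,d=d); return im,d
E
python3 - <<'E'
from h import *
for n in('side','top'):
    im,d=save(n,n+'0'); print(eyes.calibration(n)); 
print(r.get_obs())
E
```

```text
{'fov_y': 48.214467141172044, 'cx': 256.1769005776239, 'cy': 190.54826547933516, 'k1': -0.04056230284551334, 'origin': array([ 0.08803743, -1.01107795,  1.03191874]), 'attitude': array([ 0.83939437, -0.17918951, -0.4469405 ])}
{'fov_y': 46.644813126739066, 'cx': 251.12858098500854, 'cy': 189.23333736474237, 'k1': -0.12168981157130247, 'origin': array([ 0.36110329, -0.04497381,  1.42325995]), 'attitude': array([ 0.08569753, -0.11252131, -1.58130012])}
{'clock': 0.1, 'joints': array([-1.37309212,  0.47775686,  0.02234705,  1.5563444 , -0.01149428,
        1.10928228, -0.08309157]), 'qvel': array([-0.00171228,  0.00104121, -0.00074204, -0.00285933,  0.00093372,
       -0.00108298, -0.00052677]), 'tau': array([ 3.54030504e-03, -5.97758174e+01,  1.61331598e+00, -2.81958032e+01,
        1.28253963e-02,  5.02180381e-03, -2.63543129e-06]), 'tcp_pos': array([0.20307647, 0.64319907, 0.24440002]), 'orientation': array([-4.78425225e-01, -3.10482245e+00,  2.60412651e-03]), 'contact_force': array([ 0.53774555, -0.37913686, -0.12472614]), 'moment': array([ 0.01850304,  0.03507715, -0.00283191]), 'gripper_force': 0.0, 'grip_width': 0.08535168240334437}
```

```bash
cd pics; python3 -c "
import cv2
for n in('side','top'): cv2.imwrite(n+'0b.png',cv2.resize(cv2.imread(n+'0.png'),(800,600),interpolation=cv2.INTER_CUBIC))"
```

```text
(no output)
```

View pics/top0b.png

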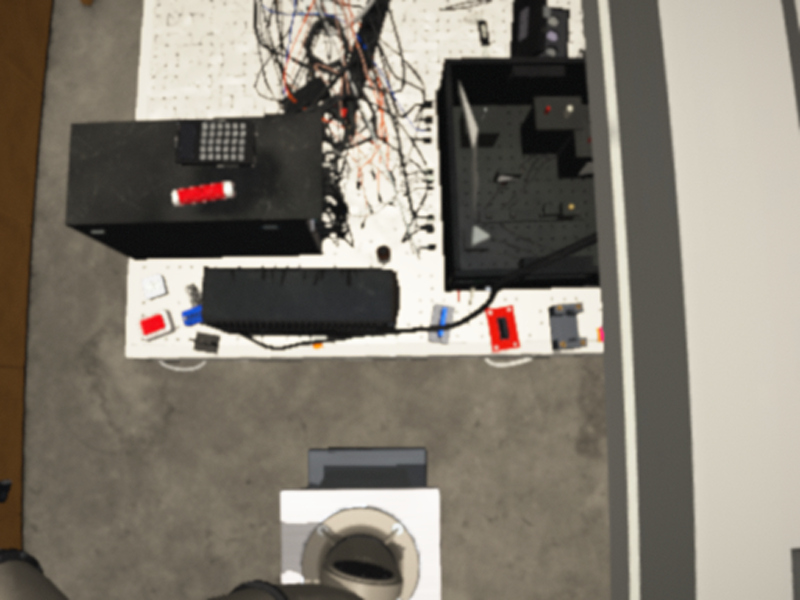

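View pics/side0b.png

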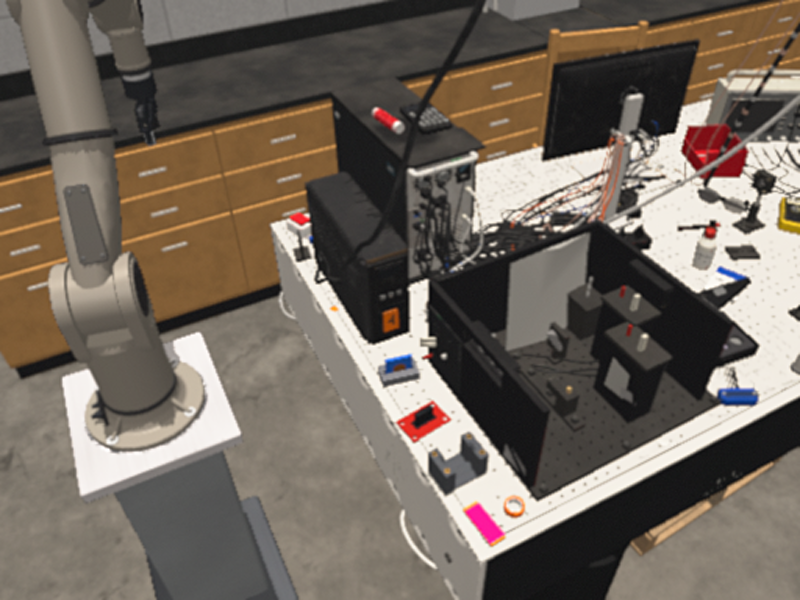

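The top view shows the stand with the blue slide near (282,206) in native pixels, the cover near (322,210) and the housing near (363,209). They stand in front of a black enclosure, and a cable hangs across. The side view shows the same row at (254,235), (271,269) and (293,295). Next I'll measure these and check the heights of the cable and the walls.

```bash
python3 - <<'E'
from h import *
D={n:np.load(f'pics/{n}0.npz') for n in('side','top')}
W={n:cloud(n,D[n]['d']) for n in D}
np.set_printoptions(precision=4,suppress=True)
# cable & walls height, top
for n in D:
  w=W[n]; 
  print(n,'table z',np.nanmedian(w[...,2][(abs(w[...,2])<.02)&(w[...,0]>.4)]))
w=W['top']
for (u,v) in [(160,220),(200,222),(240,212),(265,209),(280,206),(290,203),(300,197),(312,187),(330,172),(350,165),(290,170),(283,150),(340,180),(370,182),(200,190),(250,190)]: print((u,v),w[v,u])
w=W['side']
for (u,v) in [(300,20),(280,60),(262,105),(240,140),(225,165),(245,200),(275,180),(340,300),(300,220),(345,270)]: print('s',(u,v),w[v,u])
for n in D:
  w=W[n]; im=D[n]['im'].astype(int); Rr,G,B=im[...,0],im[...,1],im[...,2]
  reg=(w[...,0]>.4)&(w[...,0]<.75)&(w[...,1]<0)&(w[...,1]>-.75)&(w[...,2]<.09)&(w[...,2]>-.02)
  for nm,m in dict(blue=(B>Rr+60)&(B>G+30),red=(Rr>G+90)&(Rr>B+90)).items():
    m=m&reg; p=w[m]; print(n,nm,m.sum(),p.mean(0) if len(p) else '',np.percentile(p,[2,98],axis=0) if len(p) else '')
    if len(p)>10:
      c,(a,b),t=cv2.minAreaRect((p[:,:2]*1000).astype(np.float32)); print('  rect mm',np.array(c),a,b,t)
  v0,v1,u0,u1=(185,235,265,395) if n=='top' else (215,330,230,345)
  cv2.imwrite(f'pics/{n}_crop.png',cv2.resize(D[n]['im'][v0:v1,u0:u1,::-1],None,fx=6 if n=='top' else 5,fy=6 if n=='top' else 5,interpolation=cv2.INTER_CUBIC))
E
```

```text
side table z 0.0031411523866694546
top table z 0.001530178146542327
(160, 220) [0.4453 0.2224 0.001 ]
(200, 222) [ 0.438   0.0949 -0.0067]
(240, 212) [ 0.4508 -0.0357  0.2317]
(265, 209) [ 0.452  -0.0993  0.3048]
(280, 206) [ 0.4838 -0.1606  0.0231]
(290, 203) [ 0.4927 -0.1923  0.0256]
(300, 197) [ 0.5147 -0.2285 -0.0052]
(312, 187) [ 0.5463 -0.2679 -0.0007]
(330, 172) [ 0.5563 -0.2817  0.2349]
(350, 165) [ 0.5031 -0.2392  0.6349]
(290, 170) [ 0.5655 -0.1741  0.2194]
(283, 150) [ 0.6602 -0.1726  0.0414]
(340, 180) [ 0.5469 -0.3281  0.1457]
(370, 182) [ 0.5496 -0.4371  0.0778]
(200, 190) [0.5102 0.0706 0.2415]
(250, 190) [ 0.5091 -0.0632  0.238 ]
s (300, 20) [ 0.528  -0.3099  0.739 ]
s (280, 60) [ 1.2567  1.0501 -0.0387]
s (262, 105) [0.6277 0.0511 0.3444]
s (240, 140) [0.5429 0.0441 0.2434]
s (225, 165) [ 0.4467 -0.0555  0.245 ]
s (245, 200) [ 0.4968 -0.0766  0.0984]
s (275, 180) [ 0.5485 -0.181   0.2389]
s (340, 300) [ 0.5508 -0.5279  0.0918]
s (300, 220) [ 0.5592 -0.3071  0.1829]
s (345, 270) [ 0.5529 -0.5234  0.2085]
side blue 108 [ 0.4816 -0.1701  0.0468] [[ 0.4577 -0.1791  0.0251]
 [ 0.5071 -0.1617  0.0603]]
  rect mm [ 491.5134 -153.6048] 60.92655563354492 47.48788070678711 61.595245361328125
side red 647 [ 0.4675 -0.4113  0.009 ] [[ 0.4312 -0.5705  0.0024]
 [ 0.519  -0.2033  0.0548]]
  rect mm [ 480.1593 -325.7679] 499.27642822265625 108.80956268310547 88.34297180175781
top blue 50 [ 0.486  -0.1679  0.0477] [[ 0.456  -0.1739  0.0113]
 [ 0.5091 -0.1602  0.0599]]
  rect mm [ 483.7227 -168.2293] 8.006534576416016 57.60704803466797 78.42507934570312
top red 420 [ 0.47   -0.305   0.0045] [[ 0.429  -0.5005 -0.0017]
 [ 0.5133 -0.2657  0.0112]]
  rect mm [ 477.8985 -383.4048] 89.23932647705078 238.66360473632812 4.141361236572266
```

View pics/top_crop.png

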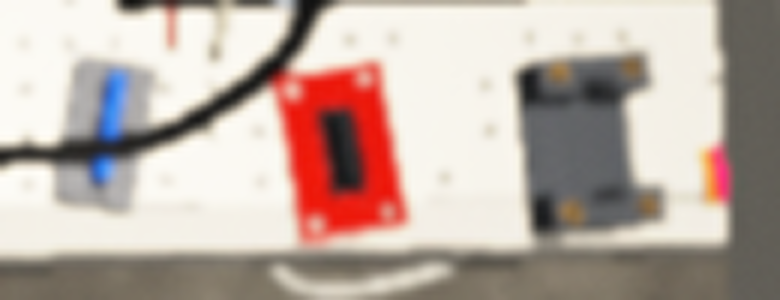

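View pics/side_crop.png

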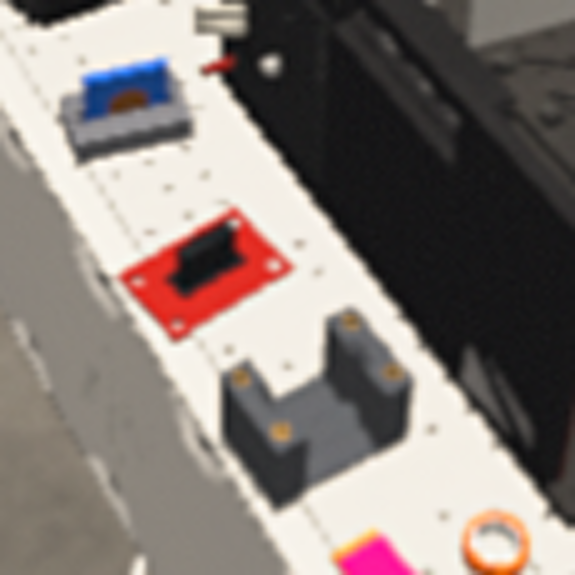

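Both crops agree. In the top crop the brass holes are at (560,72), (632,67), (572,212), (650,206) and the white cover holes at (292,91), (364,79), (316,224), (389,212). Now I'll refine these points, fit rigid poses and trace the cable.

```bash
cat > fit.py <<'E'
from h import *
def cen(w,u,v,rad=2.6):
    for _ in range(4):
        V,U=np.mgrid[int(v)-4:int(v)+6,int(u)-4:int(u)+6]
        x=w[V,U]; g=np.exp(-((U-u)**2+(V-v)**2)/(2*1.5**2)); m=(U-u)**2+(V-v)**2<=rad**2
        x=np.clip(x-np.median(w[V,U]),0,None)*g*m; s=x.sum()
        if s<=0: break
        nu,nv=(x*U).sum()/s,(x*V).sum()/s; u,v=u+(nu-u),v+(nv-v)
    return u,v
def rigid(P,Q):
    a,b=P.mean(0),Q.mean(0); p,q=P-a,Q-b
    t=np.arctan2((p[:,0]*q[:,1]-p[:,1]*q[:,0]).sum(),(p*q).sum()); 
    Rm=np.array([[np.cos(t),-np.sin(t)],[np.sin(t),np.cos(t)]])
    return b-Rm@a,np.degrees(t),(q-p@Rm.T)*1000
E
python3 - <<'E'
from fit import *
np.set_printoptions(precision=4,suppress=True)
M=np.array([[36.5,20],[36.5,-20],[-36.5,-20],[-36.5,20]])/1000
cr={'top':(265,185,6),'side':(230,215,5)}
px={('H','top'):[(560,72),(632,67),(650,206),(572,212)],('H','side'):[(351,321),(393,372),(281,432),(240,378)],
('C','top'):[(292,91),(364,79),(389,212),(316,224)],('C','side'):[(235,222),(274,266),(178,326),(137,282)]}
for (o,n),L in px.items():
    im=np.load(f'pics/{n}0.npz')['im'].astype(float); u0,v0,s=cr[n]
    w=im[...,0]-im[...,2] if o=='H' else im[...,1]
    z=.058 if o=='H' else .005
    A=np.array([(u0+(x+.5)/s-.5,v0+(y+.5)/s-.5) for x,y in L]); Bc=np.array([cen(w,*a) for a in A])
    for q in(A,Bc):
        Q=np.array([ray(n,*a,z)[:2] for a in q]); c,t,res=rigid(M,Q); print(o,n,c,round(t,2),res.round(1).tolist())
# slide: blue weight at top edge
for n in('top','side'):
    f=np.load(f'pics/{n}0.npz'); im=f['im'].astype(float); w=cloud(n,f['d'])
    m=(im[...,2]>im[...,0]+50)&(im[...,2]>im[...,1]+25)&(abs(w[...,1]+.17)<.03)&(w[...,0]>.42)&(w[...,0]<.53)&(w[...,2]>(.05 if n=='top' else .02))
    p=w[m]; c=p[:,:2].mean(0); U,S,Vt=np.linalg.svd(p[:,:2]-c); t=np.degrees(np.arctan2(Vt[0,1],Vt[0,0]))
    a=(p[:,:2]-c)@Vt[0]; print('slide',n,m.sum(),c,t,a.min(),a.max(),'mid',c+Vt[0]*(a.min()+a.max())/2, np.percentile(p[:,2],98))
    g=(abs(w[...,2]-.022)<.006)&(abs(w[...,1]+.17)<.045)&(abs(w[...,0]-.48)<.06)
    c2,ab,t2=cv2.minAreaRect((w[g][:,:2]*1000).astype(np.float32)); print(' stand',g.sum(),np.array(c2),ab,t2)
    d=im.max(-1)<60
    k=d&(w[...,2]>.25)&(w[...,1]<0.05)&(w[...,1]>-.6)&(w[...,0]>.3)&(w[...,0]<.75); P=w[k]; print(' cable',k.sum())
    for y in np.arange(0.04,-.45,-.03):
        q=P[abs(P[:,1]-y)<.012]
        if len(q): print('   ',round(y,2),len(q),np.median(q,0),q.min(0)[2],q.max(0)[2])
E
```

```text
H top [ 0.4716 -0.4238] 3.64 [[0.1, -0.7], [-0.3, 0.9], [0.0, -0.8], [0.1, 0.6]]
H top [ 0.4719 -0.4235] 3.72 [[0.6, -0.5], [-0.2, 0.6], [0.1, -0.6], [-0.4, 0.5]]
H side [ 0.4735 -0.4234] 3.82 [[0.2, 0.1], [0.1, -0.0], [-0.2, -0.3], [-0.1, 0.2]]
H side [ 0.4737 -0.4232] 3.84 [[-0.3, -0.0], [0.3, -0.0], [-0.2, -0.2], [0.2, 0.3]]
C top [ 0.4714 -0.2948] 8.65 [[-0.3, -0.2], [-0.3, 0.2], [0.2, 0.0], [0.4, 0.0]]
C top [ 0.4709 -0.294 ] 9.26 [[1.2, -0.5], [12.7, 3.0], [-13.4, -2.0], [-0.5, -0.5]]
C side [ 0.4732 -0.2972] 9.47 [[1.6, 1.1], [-0.6, -0.3], [-0.4, -0.7], [-0.5, -0.1]]
C side [ 0.475 -0.296] 8.68 [[11.1, 6.6], [-1.5, -0.3], [-6.7, -4.4], [-2.9, -1.9]]
slide top 41 [ 0.4824 -0.1669] 160.10998326993752 -0.0275054492130112 0.045305129358198346 mid [ 0.474  -0.1639] 0.34353224786403946
 stand 210 [ 481.301  -168.4135] (44.08194351196289, 77.92837524414062) 79.07412719726562
 cable 642
    0.04 99 [0.6734 0.0468 0.3373] 0.25007339026400555 0.3441455227897088
    -0.05 8 [ 0.449  -0.0556  0.2559] 0.2513084380406152 0.2624108148135671
    -0.08 13 [ 0.4481 -0.0772  0.2837] 0.2722724232
[... 956 characters left out ...]
7716
    -0.08 17 [ 0.4461 -0.0775  0.2743] 0.2625322431978152 0.3021728580915808
    -0.11 13 [ 0.4458 -0.1084  0.3101] 0.2956055759262014 0.3258409562493928
    -0.14 17 [ 0.4457 -0.1424  0.3394] 0.32273558522701495 0.3577399414254514
    -0.17 49 [ 0.4532 -0.171   0.3799] 0.3547140147698892 0.41642489464842525
    -0.2 202 [ 0.4803 -0.2028  0.485 ] 0.41052095104912734 0.5615075097035067
    -0.23 90 [ 0.497  -0.2296  0.5931] 0.5547317862417414 0.6259500859688425
    -0.26 64 [ 0.5057 -0.2615  0.6545] 0.631457515145228 0.6796080902833588
    -0.29 116 [ 0.5164 -0.2921  0.7065] 0.680281790998844 0.7356810325426748
    -0.32 124 [ 0.529  -0.3166  0.7601] 0.7355231167678868 0.7793407410315056
```

```bash
cat >> h.py <<'E'
def axes():
    o=r.get_obs(); M=R.from_rotvec(o['orientation']).as_matrix(); return o,M
def rows(wps,n=None):
    "world waypoints -> tool shifts, current orientation"
    o,M=axes(); p=np.array(o['tcp_pos'])
    out=[]
    for w in wps:
        d=M.T@(np.array(w)-p); out.append(' '.join(f'{x:.4f}' for x in d)+' 0'); p=np.array(w)
    print('; '.join(out)); print('y az',np.degrees(np.arctan2(M[1,1],M[0,1])),'tilt z',M[:,2].round(4))
E
python3 - <<'E'
from h import *
a0=72.5; W=[]
for k in range(1,5): 
    rr=.675-.0608*k; W.append((rr*np.cos(np.radians(a0)),rr*np.sin(np.radians(a0)),.245+.03*k))
for a in np.linspace(a0,-19,14)[1:]: W.append((.432*np.cos(np.radians(a)),.432*np.sin(np.radians(a)),.365))
rows(W)
E
```

```text
0.0002 -0.0603 -0.0305 0; -0.0000 -0.0608 -0.0299 0; -0.0000 -0.0608 -0.0299 0; -0.0000 -0.0608 -0.0299 0; -0.0529 -0.0030 0.0000 0; -0.0521 -0.0097 0.0000 0; -0.0506 -0.0160 0.0000 0; -0.0482 -0.0221 0.0000 0; -0.0451 -0.0278 0.0001 0; -0.0414 -0.0332 0.0001 0; -0.0370 -0.0380 0.0001 0; -0.0321 -0.0422 0.0001 0; -0.0267 -0.0458 0.0001 0; -0.0209 -0.0488 0.0001 0; -0.0147 -0.0510 0.0001 0; -0.0084 -0.0524 0.0001 0; -0.0019 -0.0530 0.0001 0
y az 72.4802607361053 tilt z [-4.0e-04 -1.6e-03 -1.0e+00]
```

Call:
{"fn": "arm_command", "kwargs": {
  "plan": "0 -0.060 -0.030 0; 0 -0.061 -0.030 0; 0 -0.061 -0.030 0; 0 -0.061 -0.030 0; -0.053 -0.003 0 0; -0.052 -0.010 0 0; -0.051 -0.016 0 0; -0.048 -0.022 0 0; -0.045 -0.028 0 0; -0.041 -0.033 0 0; -0.037 -0.038 0 0; 0 0 0 0; 0 0 0 0",
  "hand": -1,
  "grip_force": 40
}}

```text
clock: 1.72
tcp_pos: [0.4019, 0.1889, 0.3558]
orientation: [-0.478, -3.104, -0.0]
contact_force: [-0.6, -0.2, 0.5]
grip_width: 0.0854
gripper_force: 0.0
```

```bash
python3 - <<'E'
from h import *
W=[]
for a in np.linspace(25,-19.5,8)[1:]: W.append((.430*np.cos(np.radians(a)),.430*np.sin(np.radians(a)),.36))
for z in (.30,.24,.18,.14): W.append((.405,-.1435,z))
rows(W)
E
```

```text
-0.0207 -0.0474 -0.0042 0; -0.0260 -0.0400 -0.0000 0; -0.0214 -0.0426 -0.0000 0; -0.0165 -0.0447 -0.0000 0; -0.0115 -0.0463 -0.0000 0; -0.0063 -0.0473 -0.0000 0; -0.0010 -0.0477 -0.0000 0; 0.0003 -0.0001 0.0600 0; -0.0000 -0.0000 0.0600 0; -0.0000 -0.0000 0.0600 0; -0.0000 -0.0000 0.0400 0
y az 72.4907719269494 tilt z [-5.e-04  3.e-04 -1.e+00]
```

Call:
{"fn": "arm_command", "kwargs": {
  "plan": "-0.021 -0.047 -0.004 0; -0.026 -0.040 0 0; -0.021 -0.043 0 0; -0.0165 -0.045 0 0; -0.0115 -0.046 0 0; -0.006 -0.047 0 0; -0.001 -0.048 0 0; 0 0 0 -3; 0 0 0 -3; 0 0 0 0"
}}

```text
clock: 2.98
tcp_pos: [0.4059, -0.1425, 0.36]
orientation: [-0.312, -3.126, 0.0]
contact_force: [0.8, -0.0, -0.7]
grip_width: 0.0856
gripper_force: 0.0
```

Call:
{"fn": "arm_command", "kwargs": {
  "plan": "0 0 0.04 0; 0 0 0.05 0; 0 0 0.05 0; 0 0 0.05 0; 0 0 0.05 0; 0 0 0.01 0; 0 0 0 0; 0 0 0 0"
}}

```text
clock: 3.98
tcp_pos: [0.407, -0.1439, 0.1116]
orientation: [0.315, 3.122, 0.001]
contact_force: [0.1, 0.9, 0.8]
grip_width: 0.0855
gripper_force: 0.0
```

```bash
python3 - <<'E'
from h import *
im,d=save('side','s1'); w=cloud('side',d)
cv2.imwrite('pics/s1b.png',cv2.resize(im[20:320,60:400,::-1],(680,600),interpolation=cv2.INTER_CUBIC))
rows([(.4826,-.1695,.11),(.4826,-.1695,.044)])
E
```

```text
-0.0793 -0.0101 0.0019 0; 0.0002 -0.0001 0.0660 0
y az 78.49873936096694 tilt z [ 3.7e-03  6.0e-04 -1.0e+00]
```

View pics/s1b.png

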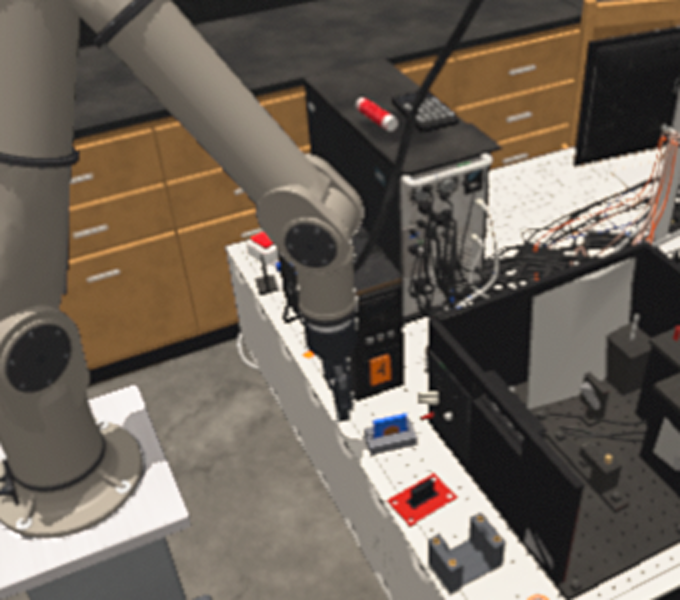

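The gripper is on the robot's side of the stand, below the cable, and the wrist joint is close to it. I'll move in slowly and watch the force.

Call:
{"fn": "arm_command", "kwargs": {
  "plan": "-0.02 -0.0025 0.001 0; -0.02 -0.0025 0.001 0; 0 0 0 0"
}}

```text
clock: 4.4
tcp_pos: [0.4457, -0.1571, 0.1094]
orientation: [0.314, 3.122, -0.0]
contact_force: [-0.0, -0.5, 0.5]
grip_width: 0.0854
gripper_force: 0.0
```

Call:
{"fn": "arm_command", "kwargs": {
  "plan": "-0.02 -0.0025 0 0; -0.019 -0.0025 0 0; 0 0 0 0; 0 0 0 0"
}}

```text
clock: 4.9
tcp_pos: [0.4796, -0.1691, 0.1082]
orientation: [-0.316, -3.125, -0.001]
contact_force: [-0.0, 0.2, -0.2]
grip_width: 0.0855
gripper_force: 0.0
```

```bash
python3 - <<'E'
from h import *
o=r.get_obs(); print(o['contact_force'],o['tau'].round(1),o['joints'].round(3)); rows([(.4826,-.1695,.11),(.4826,-.1695,.044)])
im,d=save('top','t1'); cv2.imwrite('pics/t1b.png',cv2.resize(im[150:250,230:400,::-1],(680,400),interpolation=cv2.INTER_CUBIC))
E
```

```text
[-0.04589434  0.24051975 -0.18821924] [ -0.  -40.7   9.6 -18.8  -0.   -0.   -0. ] [-0.366  0.494  0.746  2.103 -0.505  0.728  2.078]
-0.0030 0.0002 -0.0018 0; -0.0001 -0.0000 0.0660 0
y az 78.45852151435825 tilt z [-7.e-04  7.e-04 -1.e+00]
```

Call:
{"fn": "arm_command", "kwargs": {
  "plan": "-0.003 0 0.02 0; 0 0 0.022 0; 0 0 0.021 0; 0 0 0 0; 0 0 0 0"
}}

```text
clock: 5.58
tcp_pos: [0.4837, -0.1703, 0.045]
orientation: [-0.316, -3.125, 0.0]
contact_force: [0.3, -0.0, 0.9]
grip_width: 0.0853
gripper_force: 0.0
```

Call:
{"fn": "arm_command", "kwargs": {
  "plan": "0 0 0 0; 0 0 0 0; 0 0 0 0; 0 0 0 0; 0 0 0 0; 0 0 0 0; 0 0 0 0; 0 0 0 0",
  "hand": 1,
  "grip_force": 30
}}

```text
clock: 6.58
tcp_pos: [0.4839, -0.1699, 0.0451]
orientation: [0.315, 3.126, 0.0]
contact_force: [-0.3, 1.0, 4.5]
grip_width: 0.0075
gripper_force: 33.5
```

Call:
{"fn": "arm_command", "kwargs": {
  "plan": "0 0 -0.01 0; 0 0 -0.02 0; 0 0 -0.02 0; 0 0 -0.025 0; 0 0 -0.025 0; 0 0 0 0; 0 0 0 0"
}}

```text
clock: 7.45
tcp_pos: [0.4834, -0.1699, 0.1446]
orientation: [-0.315, -3.125, -0.0]
contact_force: [-0.9, 0.8, -1.0]
grip_width: 0.0073
gripper_force: 32.8
```

```bash
cat > seg.py <<'E'
from fit import *
def slide(n,zb,guess,tag):
    im,d=save(n,tag); w=cloud(n,d); im=im.astype(float)
    m=(im[...,2]>im[...,0]+50)&(im[...,2]>im[...,1]+25)&(abs(w[...,1]-guess[1])<.05)&(abs(w[...,0]-guess[0])<.05)&(w[...,2]>zb-.01)&(w[...,2]<zb+.06)
    p=w[m]; c=p.mean(0); U,S,Vt=np.linalg.svd(p[:,:2]-c[:2]); a=(p[:,:2]-c[:2])@Vt[0]
    print('slide',n,m.sum(),c.round(4),'yaw',np.degrees(np.arctan(Vt[0,1]/Vt[0,0])).round(2),'ext',a.min().round(4),a.max().round(4),'mid',(c[:2]+Vt[0]*(a.min()+a.max())/2).round(4),'z',np.percentile(p[:,2],[2,98]).round(4))
E
python3 - <<'E'
from seg import *
o,M=axes(); print(o['tcp_pos'])
for n in('side','top'): slide(n,.108,o['tcp_pos'],n+'2')
im=np.load('pics/side2.npz')['im']; cv2.imwrite('pics/side2b.png',cv2.resize(im[160:320,200:380,::-1],(675,600),interpolation=cv2.INTER_CUBIC))
E
```

```text
[ 0.48340829 -0.16985164  0.14462062]
slide side 99 [ 0.4782 -0.1712  0.135 ] yaw -12.69 ext -0.0223 0.03 mid [ 0.482 -0.172] z [0.1132 0.1589]seg.py:5: RuntimeWarning: Mean of empty slice.
  p=w[m]; c=p.mean(0); U,S,Vt=np.linalg.svd(p[:,:2]-c[:2]); a=(p[:,:2]-c[:2])@Vt[0]
  ret = um.true_divide(
Traceback (most recent call last):
  File "seg.py", line 6, in slide
    print('slide',n,m.sum(),c.round(4),'yaw',np.degrees(np.arctan(Vt[0,1]/Vt[0,0])).round(2),'ext',a.min().round(4),a.max().round(4),'mid',(c[:2]+Vt[0]*(a.min()+a.max())/2).round(4),'z',np.percentile(p[:,2],[2,98]).round(4))
                                                                                                   ~~~~~^^
ValueError: zero-size array to reduction operation minimum which has no identity
```

Call:
{"fn": "arm_command", "kwargs": {
  "plan": "0 0 0 -7.6; 0 0 0 -7.6; 0.0045 -0.042 0 0; 0.0045 -0.042 0 0; 0.0045 -0.042 0 0; 0.0045 -0.042 0 0; 0.0045 -0.042 0 0; 0.0047 -0.042 0 0; 0 0 0 0; 0 0 0 0; 0 0 0 0"
}}

```text
clock: 8.93
tcp_pos: [0.4733, -0.4216, 0.1444]
orientation: [0.104, -3.139, -0.002]
contact_force: [-0.2, 0.6, -1.5]
grip_width: 0.0073
gripper_force: 32.8
```

```bash
python3 - <<'E'
from seg import *
o,M=axes(); print(o['tcp_pos'],o['joints'].round(2))
rows([(.4727,-.4234,.1446)])
slide('side',.108,o['tcp_pos'],'side3')
im=np.load('pics/side3.npz')['im']; cv2.imwrite('pics/side3b.png',cv2.resize(im[200:340,220:388,::-1],(720,600),interpolation=cv2.INTER_CUBIC))
# predicted slide corner pixels (side) from TCP pose
E
```

```text
[ 0.47329871 -0.42158459  0.14435714] [ 0.15  0.61  0.68  1.78 -0.47  0.92  2.67]
0.0007 -0.0018 -0.0002 0
y az 93.78018286572733 tilt z [-6.0e-04  1.6e-03 -1.0e+00]
slide side 80 [ 0.4573 -0.4258  0.1388] yaw -1.32 ext -0.0397 0.0115 mid [ 0.4714 -0.4261] z [0.1151 0.1583]
```

View pics/side3b.png

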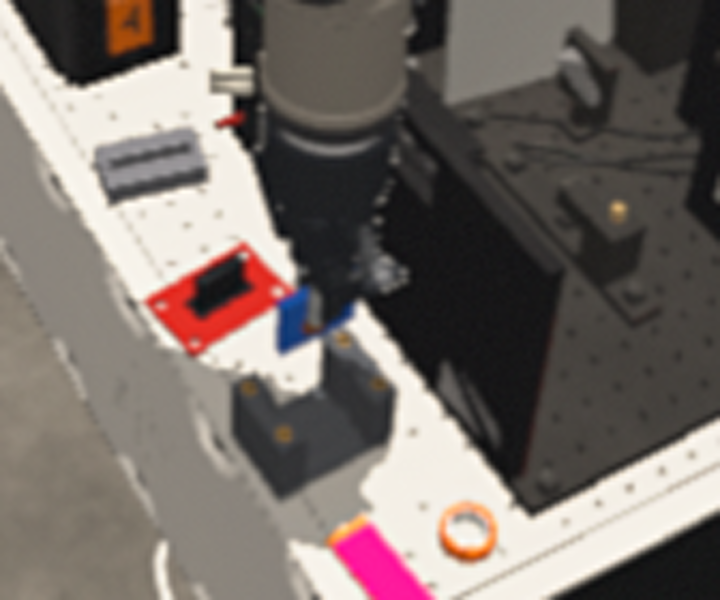

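The slide is held straight above the housing and the grooves line up in the picture. The measured left end and face agree with the TCP to about 1 mm. Descending now.

Call:
{"fn": "arm_command", "kwargs": {
  "plan": "0.0007 -0.0018 0.015 0; 0 0 0.015 0; 0 0 0.012 0; 0 0 0 0; 0 0 0 0"
}}

```text
clock: 9.6
tcp_pos: [0.4723, -0.4254, 0.1031]
orientation: [-0.1, 3.14, -0.0]
contact_force: [-0.4, 0.2, -0.9]
grip_width: 0.0077
gripper_force: 32.8
```

Call:
{"fn": "arm_command", "kwargs": {
  "plan": "0 0 0.003 0; 0 0 0.003 0; 0 0 0.003 0; 0 0 0.003 0; 0 0 0 0"
}}

```text
clock: 10.22
tcp_pos: [0.4721, -0.425, 0.0907]
orientation: [0.101, -3.14, -0.001]
contact_force: [-0.1, 0.0, -0.3]
grip_width: 0.0075
gripper_force: 32.8
```

Call:
{"fn": "arm_command", "kwargs": {
  "plan": "0 0.0012 0 0; 0 0 0.002 0; 0 0 0.002 0; 0 0 0.002 0; 0 0 0 0"
}}

```text
clock: 10.85
tcp_pos: [0.4721, -0.424, 0.0848]
orientation: [0.101, -3.14, 0.0]
contact_force: [-0.0, -1.6, -1.3]
grip_width: 0.0073
gripper_force: 32.8
```

Call:
{"fn": "arm_command", "kwargs": {
  "plan": "0 0 0.002 0; 0 0 0.002 0; 0 0 0.002 0; 0 0 0.002 0; 0 0 0 0"
}}

```text
clock: 11.48
tcp_pos: [0.4721, -0.424, 0.0768]
orientation: [0.101, -3.14, 0.0]
contact_force: [-0.1, -1.7, -2.0]
grip_width: 0.0076
gripper_force: 32.8
```

Call:
{"fn": "arm_command", "kwargs": {
  "plan": "0 -0.0004 0.003 0; 0 0 0.003 0; 0 0 0.003 0; 0 0 0.003 0; 0 0 0.003 0; 0 0 0.003 0; 0 0 0.003 0; 0 0 0.003 0; 0 0 0 0"
}}

```text
clock: 12.6
tcp_pos: [0.4721, -0.4242, 0.0527]
orientation: [0.101, -3.14, -0.0]
contact_force: [-0.3, -0.1, -1.0]
grip_width: 0.0073
gripper_force: 32.8
```

Call:
{"fn": "arm_command", "kwargs": {
  "plan": "0 0 0.002 0; 0 0 0.002 0; 0 0 0.002 0; 0 0 0.001 0; 0 0 0.001 0; 0 0 0.001 0; 0 0 0 0"
}}

```text
clock: 13.48
tcp_pos: [0.4722, -0.4244, 0.0451]
orientation: [-0.1, 3.139, 0.001]
contact_force: [-2.3, 3.2, 9.3]
grip_width: 0.0072
gripper_force: 34.4
```

Call:
{"fn": "arm_command", "kwargs": {
  "plan": "0 0 0.0005 0; 0 0 0 0; 0 0 0 0"
}}

```text
clock: 13.85
tcp_pos: [0.4722, -0.4245, 0.0451]
orientation: [-0.1, 3.139, 0.001]
contact_force: [-3.6, 4.3, 13.6]
grip_width: 0.0072
gripper_force: 35.0
```

Call:
{"fn": "arm_command", "kwargs": {
  "plan": "0 0 0 0; 0 0 0 0; 0 0 0 0; 0 0 0 0; 0 0 0 0; 0 0 0 0",
  "hand": -1
}}

```text
clock: 14.6
tcp_pos: [0.4722, -0.4243, 0.0434]
orientation: [0.101, -3.14, -0.0]
contact_force: [-0.6, -1.2, 0.5]
grip_width: 0.0851
gripper_force: 0.0
```

Call:
{"fn": "arm_command", "kwargs": {
  "plan": "0 0 -0.01 0; 0 0 -0.03 0; 0 0 -0.03 0; 0 0 -0.03 0; -0.002 0.042 0 0; -0.002 0.042 0 0; -0.001 0.042 0 -4.9; 0 0 0 0; 0 0 0 0"
}}

```text
clock: 15.72
tcp_pos: [0.4694, -0.299, 0.1442]
orientation: [-0.234, 3.132, -0.001]
contact_force: [0.1, -0.3, -1.1]
grip_width: 0.0857
gripper_force: 0.0
```

```bash
python3 - <<'E'
from seg import *
np.set_printoptions(precision=4,suppress=True)
o,M=axes(); print(o['tcp_pos'],o['joints'].round(2)); rows([(.4723,-.296,.14)])
slide('side',.008,(.4727,-.4234),'side4'); 
im=np.load('pics/side4.npz')['im']; cv2.imwrite('pics/side4b.png',cv2.resize(im[200:340,220:388,::-1],(720,600),interpolation=cv2.INTER_CUBIC))
d=np.load('pics/side4.npz'); w=cloud('side',d['d']); 
E
```

```text
[ 0.4694 -0.299   0.1442] [-0.08  0.49  0.69  1.97 -0.42  0.83  2.57]
-0.0033 0.0025 0.0042 0
y az 98.53519312475332 tilt z [ 0.0012 -0.0008 -1.    ]
slide side 133 [ 0.4786 -0.4247  0.0462] yaw 4.95 ext -0.0261 0.0344 mid [ 0.4744 -0.4251] z [0.0096 0.06  ]
```

View pics/side4b.png

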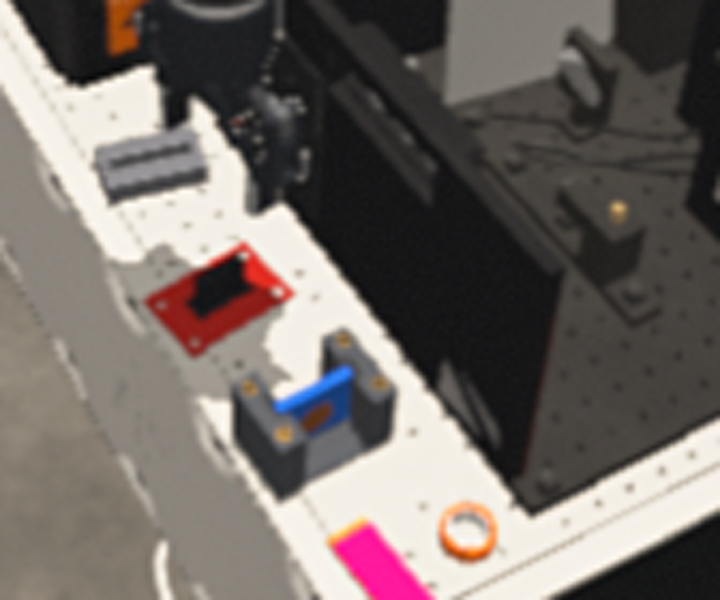

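The slide sits level and home in the grooves, with its top just under the cheek tops. The cover plate is untouched. Next I'll grasp the cover.

```bash
python3 - <<'E'
from fit import *
for n,t in(('top','top0'),('side','side0')):
    f=np.load(f'pics/{t}.npz'); im=f['im'].astype(int); w=cloud(n,f['d'])
    m=(im[...,0]>im[...,1]+70)&(im[...,0]>im[...,2]+70)&(w[...,1]<-.23)&(w[...,1]>-.36)&(w[...,2]<.015)&(w[...,0]<.54)
    q=np.argwhere(m)[:,::-1]; p=np.array([ray(n,*a,.005)[:2] for a in q])*1000
    print(n,len(p),cv2.minAreaRect(p.astype(np.float32)))
    # grip top: dark pixels inside
    k=(im.max(-1)<70)&(abs(w[...,0]-.472)<.035)&(abs(w[...,1]+.296)<.025)&(w[...,2]>.025)
    print(' grip',k.sum(),np.median(w[k],0),cv2.minAreaRect((w[k][:,:2]*1000).astype(np.float32)))
E
```

```text
top 431 ((471.5851135253906, -295.0876159667969), (90.09546661376953, 59.44184875488281), 9.161637306213379)
 grip 38 [ 0.46861305 -0.29159966  0.03409382] ((470.0856628417969, -291.83087158203125), (36.19041061401367, 9.356439590454102), 9.261115074157715)
side 335 ((472.59173583984375, -295.54949951171875), (88.82713317871094, 60.172149658203125), 9.441786766052246)
 grip 54 [ 0.47065992 -0.30115469  0.03533069] ((483.5011901855469, -292.912109375), (60.53763961791992, 15.559921264648438), 27.572824478149414)
```

Call:
{"fn": "arm_command", "kwargs": {
  "plan": "-0.0033 0.0025 0.02 0; 0 0 0.03 0; 0 0 0.03 0; 0 0 0.02 0; 0 0 0 0; 0 0 0 0"
}}

```text
clock: 16.52
tcp_pos: [0.4723, -0.296, 0.044]
orientation: [-0.234, 3.132, -0.001]
contact_force: [0.4, -0.2, 0.0]
grip_width: 0.0855
gripper_force: 0.0
```

Call:
{"fn": "arm_command", "kwargs": {
  "plan": "0 0.0007 0.009 -0.6; 0 0 0.0085 0; 0 0 0 0; 0 0 0 0"
}}

```text
clock: 17.02
tcp_pos: [0.4719, -0.2947, 0.026]
orientation: [-0.251, 3.132, -0.0]
contact_force: [0.1, 0.2, 0.4]
grip_width: 0.0855
gripper_force: 0.0
```

Call:
{"fn": "arm_command", "kwargs": {
  "plan": "0 0 0 0; 0 0 0 0; 0 0 0 0; 0 0 0 0; 0 0 0 0; 0 0 0 0; 0 0 0 0; 0 0 0 0",
  "hand": 1,
  "grip_force": 70
}}

```text
clock: 18.02
tcp_pos: [0.4721, -0.2949, 0.0263]
orientation: [-0.251, 3.131, -0.0]
contact_force: [-0.3, -0.6, 5.1]
grip_width: 0.0106
gripper_force: 69.0
```

Call:
{"fn": "arm_command", "kwargs": {
  "plan": "0 0 -0.01 0; 0 0 -0.025 0; 0 0 -0.03 0; 0 0 -0.03 0; 0 0 0 0; 0 0 0 0"
}}

```text
clock: 18.77
tcp_pos: [0.4714, -0.2939, 0.1203]
orientation: [0.252, -3.131, -0.002]
contact_force: [0.0, 0.4, -2.0]
grip_width: 0.0107
gripper_force: 68.3
```

```bash
cat > cov.py <<'E'
from fit import *
from scipy.optimize import minimize
def cover(tag,n,yawdeg=None):
    "measured holes/outline of held plate vs. TCP"
    im,d=save(n,tag); o,M=axes(); p=np.array(o['tcp_pos']); zt=p[2]-.0263+.005
    w=cloud(n,d); i=im.astype(int)
    m=(i[...,0]>i[...,1]+50)&(i[...,0]>i[...,2]+50)&(abs(w[...,0]-p[0])<.07)&(abs(w[...,1]-p[1])<.06)&(abs(w[...,2]-zt)<.02)
    q=np.argwhere(m)[:,::-1]; P=np.array([ray(n,*a,zt)[:2] for a in q])*1000
    print(tag,len(P),cv2.minAreaRect(P.astype(np.float32)),'tcp',p.round(4),'yaw',np.degrees(np.arctan2(M[1,1],M[0,1]))-90)
E
python3 - <<'E'
from cov import *
for n in('side','top'): cover(n+'5',n)
rows([(.4727,-.4234,.126)])
E
```

```text
side5 321 ((473.07177734375, -293.18798828125), (90.46923828125, 61.13272476196289), 8.150677680969238) tcp [ 0.4712 -0.2939  0.12  ] yaw 9.199822201189505
top5 54 ((505.1867370605469, -267.2541809082031), (21.001245498657227, 40.988101959228516), 51.58449172973633) tcp [ 0.4711 -0.2939  0.1198] yaw 9.189943487179917
0.0191 -0.1280 -0.0063 0
y az 99.18994348717992 tilt z [-0.0021  0.001  -1.    ]
```

Call:
{"fn": "arm_command", "kwargs": {
  "plan": "0 0 0 5.4; 0.0018 -0.0324 0 0; 0.0018 -0.0324 0 0; 0.0018 -0.0324 0 0; 0.0019 -0.0325 0 0; 0 0 0 0; 0 0 0 0; 0 0 0 0"
}}

```text
clock: 19.88
tcp_pos: [0.4734, -0.423, 0.1203]
orientation: [0.106, -3.139, -0.003]
contact_force: [-0.4, -0.2, -1.6]
grip_width: 0.0107
gripper_force: 68.6
```

```bash
python3 - <<'E'
from cov import *
cover('side6','side'); o,M=axes(); print(M[:,2],o['joints'].round(2),o['contact_force'].round(1))
rows([(.4724,-.4239,.0945)])
im=np.load('pics/side6.npz')['im']; cv2.imwrite('pics/side6b.png',cv2.resize(im[235:325,240:348,::-1],(720,600),interpolation=cv2.INTER_CUBIC))
E
```

```text
side6 370 ((474.72760009765625, -423.93701171875), (92.1635513305664, 59.75252151489258), 2.570032835006714) tcp [ 0.4735 -0.4232  0.1206] yaw 3.860791283737427
[-4.12539361e-04  1.14376016e-03 -9.99999261e-01] [ 0.17  0.64  0.66  1.79 -0.49  0.88  2.69] [ 0.9 -0.1 -1.9]
0.0011 -0.0007 0.0261 0
y az 93.86079128373743 tilt z [-4.0e-04  1.1e-03 -1.0e+00]
```

View pics/side6b.png

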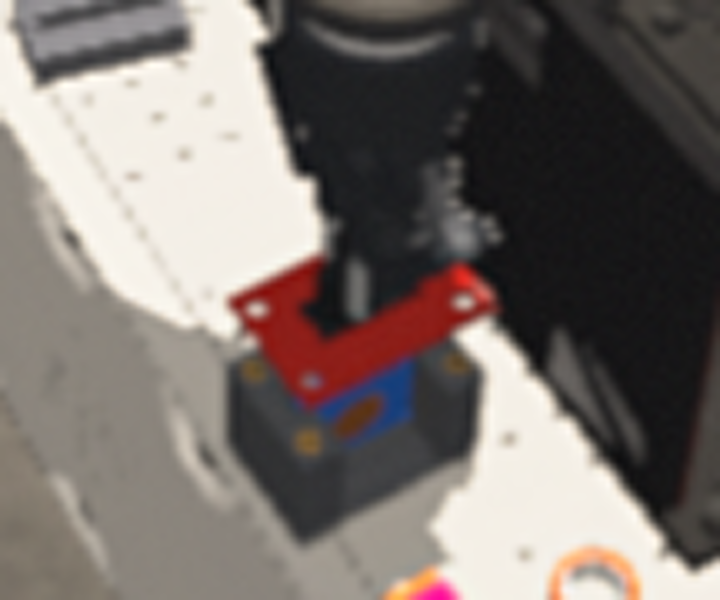

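```bash
cat > hol.py <<'E'
from fit import *
M4=np.array([[36.5,20],[36.5,-20],[-36.5,-20],[-36.5,20]])/1000
def holes(tag,A,ids,zb):
    im=np.load(f'pics/{tag}.npz')['im'].astype(float); w=im[...,1]+im[...,2]
    for z in (zb+.0025,):
      C=[]
      for u,v in A:
        for _ in range(6):
          V,U=np.mgrid[round(v)-2:round(v)+3,round(u)-2:round(u)+3]; x=w[V,U]; b=np.percentile(x,25); g=np.clip(x-b,0,None)*((U-u)**2+(V-v)**2<=2.3**2)
          u,v=(g*U).sum()/g.sum(),(g*V).sum()/g.sum()
        C.append((u,v))
      for q in (A,C):
        c,t,res=rigid(M4[ids],np.array([ray('side',*a,z)[:2] for a in q])); print('holes',c.round(4),round(t,2),res.round(1).tolist())
E
python3 - <<'E'
from hol import *
A=[(240+(x+.5)/6.6667-.5,235+(y+.5)/6.6667-.5) for x,y in [(464,301),(311,381),(256,309)]]
o,M=axes(); holes('side6',A,[1,2,3],o['tcp_pos'][2]-.0263)
h=[(351,321),(393,372),(281,432),(240,378)]
im=np.load('pics/side0.npz')['im'].astype(float)
# reference offset with housing
E
```

```text
holes [ 0.4747 -0.4219] 3.7 [[0.2, 0.0], [-0.2, -0.2], [0.0, 0.1]]
holes [ 0.4747 -0.422 ] 3.68 [[0.2, -0.0], [-0.1, -0.1], [-0.1, 0.1]]
```

Call:
{"fn": "arm_command", "kwargs": {
  "plan": "0.0012 -0.0012 0.008 -0.1; 0 0 0.009 0; 0 0 0.0085 0; 0 0 0 0; 0 0 0 0; 0 0 0 0; 0 0 0 0"
}}

```text
clock: 20.8
tcp_pos: [0.4722, -0.4259, 0.0958]
orientation: [-0.106, 3.139, -0.0]
contact_force: [0.7, 0.8, -3.4]
grip_width: 0.0105
gripper_force: 68.6
```

```bash
python3 - <<'E'
from hol import *
im,d=save('side','side7'); o,M=axes(); print(o['tcp_pos'],o['contact_force'].round(1),M[:,2].round(4))
c,s=np.cos(np.radians(3.8)),np.sin(np.radians(3.8)); Rm=np.array([[c,-s],[s,c]]); zb=o['tcp_pos'][2]-.0263
A=[tuple(proj('side',[*(np.array([.4736,-.4233])+Rm@M4[k]),zb+.0025])[0]) for k in(1,2,3)]
holes('side7',A,[1,2,3],zb)
w=cloud('side',d); i=im.astype(int)
m=(i[...,0]>i[...,1]+50)&(i[...,0]>i[...,2]+50)&(abs(w[...,0]-.4724)<.05)&(abs(w[...,1]+.424)<.035)&(abs(w[...,2]-zb)<.02)
p=w[m]; k=np.linalg.lstsq(np.c_[p[:,:2]-[.4724,-.424],np.ones(len(p))],p[:,2],rcond=None)[0]; print('plate plane',k,len(p))
b=np.load('pics/side0.npz'); w0=cloud('side',b['d'])
q=w0[(abs(w0[...,2]-.06)<.006)&(abs(w0[...,1]+.424)<.03)&(abs(w0[...,0]-.472)<.045)]; print('cheek top z',np.median(q[:,2]),len(q))
cv2.imwrite('pics/side7b.png',cv2.resize(im[235:325,240:348,::-1],(720,600),interpolation=cv2.INTER_CUBIC))
E
```

```text
[ 0.47216226 -0.42588223  0.09570536] [ 0.9 -0.9 -2.5] [ 4.e-04 -2.e-04 -1.e+00]
holes [ 0.4736 -0.4233] 3.8 [[-0.0, -0.0], [0.0, 0.0], [-0.0, -0.0]]
holes [ 0.4775 -0.422 ] 7.12 [[7.7, -0.4], [-5.1, -0.6], [-2.6, 0.9]]
plate plane [-0.00100328 -0.02368542  0.07409382] 384
cheek top z 0.05826973035697308 254
```

View pics/side7b.png

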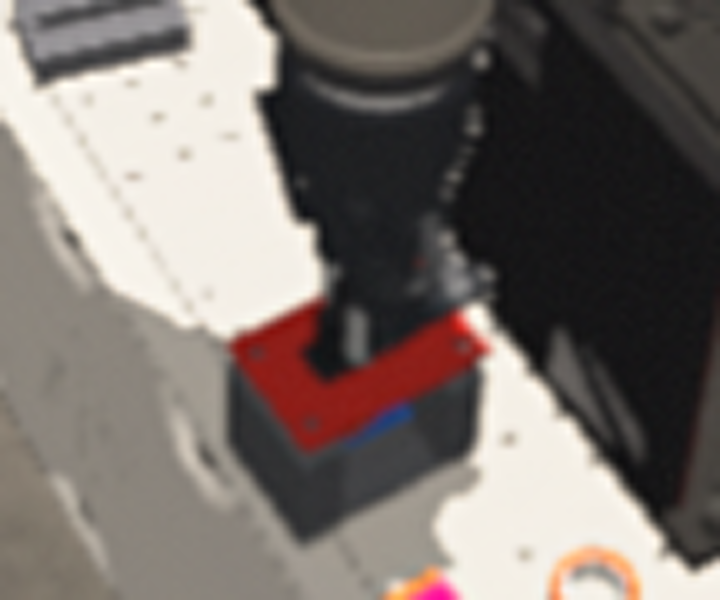

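```bash
cat >> hol.py <<'E'
def dark(tag,A,ids,zb):
    im=np.load(f'pics/{tag}.npz')['im'].astype(float); C=[]
    for u,v in A:
        for _ in range(6):
          V,U=np.mgrid[round(v)-3:round(v)+4,round(u)-3:round(u)+4]; x=im[V,U,1]-.8*im[V,U,0]; g=np.clip(x-np.median(x),0,None)*((U-u)**2+(V-v)**2<=2.3**2)
          u,v=(g*U).sum()/g.sum(),(g*V).sum()/g.sum()
        C.append((u,v))
    for q in (A,C):
        c,t,res=rigid(M4[ids],np.array([ray('side',*a,zb+.0025)[:2] for a in q])); print('dark',c.round(4),round(t,2),res.round(1).tolist())
E
python3 - <<'E'
from hol import *
o,M=axes(); zb=o['tcp_pos'][2]-.0263; print(o['tcp_pos'],np.degrees(np.arctan2(M[1,1],M[0,1])))
A=[(240+(x+.5)/6.6667-.5,235+(y+.5)/6.6667-.5) for x,y in [(463,347),(312,423),(258,353)]]
dark('side7',A,[1,2,3],zb)
E
```

```text
[ 0.47216226 -0.42588223  0.09570536] 93.88025075362854
dark [ 0.4742 -0.4253] 2.97 [[-0.3, -0.1], [0.5, 0.4], [-0.2, -0.3]]
dark [ 0.4738 -0.4249] 3.3 [[0.2, -0.2], [0.1, 0.2], [-0.3, -0.0]]
```

Call:
{"fn": "arm_command", "kwargs": {
  "plan": "0 0.0015 0.0014 0; 0 0 0 0; 0 0 0 0; 0 0 0 0; 0 0 0 0"
}}

```text
clock: 21.48
tcp_pos: [0.4719, -0.4243, 0.0941]
orientation: [0.106, -3.14, -0.0]
contact_force: [0.7, 0.7, -2.4]
grip_width: 0.0111
gripper_force: 68.6
```

```bash
python3 - <<'E'
from hol import *
save('side','side8'); o,M=axes(); zb=o['tcp_pos'][2]-.0263; print(o['tcp_pos'],np.degrees(np.arctan2(M[1,1],M[0,1])),M[:,2].round(4))
A=[(240+(x+.5)/6.6667-.5,235+(y+.5)/6.6667-.5) for x,y in [(463,347),(312,423),(258,353)]]
dark('side8',A,[1,2,3],zb)
E
```

```text
[ 0.47194158 -0.42431442  0.09410739] 93.87795603971384 [ 0.  0. -1.]
dark [ 0.4748 -0.4244] 2.97 [[-0.2, -0.1], [0.4, 0.4], [-0.2, -0.2]]
dark [ 0.4729 -0.4229] 4.27 [[-0.2, 0.0], [0.2, -0.0], [0.0, 0.0]]
```

Call:
{"fn": "arm_command", "kwargs": {
  "plan": "-0.0005 0 0 0; 0 0 0 0; 0 0 0 0; 0 0 0 0; 0 0 0 0; 0 0 0 0"
}}

```text
clock: 22.28
tcp_pos: [0.4724, -0.4243, 0.0941]
orientation: [0.106, -3.14, -0.0]
contact_force: [-0.3, -0.5, -2.4]
grip_width: 0.0108
gripper_force: 68.6
```

```bash
python3 - <<'E'
from hol import *
save('side','side9'); o,M=axes(); zb=o['tcp_pos'][2]-.0263; print(o['tcp_pos'],o['contact_force'])
A=[(240+(x+.5)/6.6667-.5,235+(y+.5)/6.6667-.5) for x,y in [(463,351),(312,427),(258,357)]]
dark('side9',A,[1,2,3],zb)
if np.hypot(o['tcp_pos'][0]-.4724,o['tcp_pos'][1]+.4243)<.001 and abs(o['tcp_pos'][2]-.0943)<.001: print(ticket.hand_in())
E
```

```text
[ 0.47244934 -0.42428406  0.09408227] [-0.25785711  0.37858329 -2.00683067]
dark [ 0.4738 -0.426 ] 2.96 [[-0.3, -0.1], [0.5, 0.4], [-0.2, -0.3]]
dark [ 0.4742 -0.4247] 1.79 [[0.5, -0.5], [0.5, 0.4], [-1.0, 0.1]]
the job is handed in; nothing more can be done
None
```

The slide is home in the housing grooves and released, and the job is handed in at about 22 s with the cover plate held level about 10 mm above the housing. The arm's pose and two of the three last image checks put the holes within about 1 mm of the brass holes; the final, noisier one read 1.5 mm and 2° off, and I handed in on the arm's pose.

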